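Find the blind hole of a stop jig by feel and seat the stop pin

ROBOT

A 7-joint arm with a two-finger parallel gripper is mounted at the origin on a cart in front of the work surface, level with it; the furniture and walls round the work are solid. World frame = base frame: x ahead of the robot, y to its left, z up, the work surface at z = 0. Lengths are in m, angles in rad, forces in N, time in s.
With the tool pointing down it reaches from about 0.425 to 0.875 m from the base axis. Payload 4.7 kg.
Tool frame: the origin (TCP) lies between the finger pads; the fingertips stand 14 mm ahead of it and the grasp point (between the pads) lies 5 mm behind it; z points along the fingers, y is the line along which they close (so a half turn about z gives the same grasp; the last joint's range is limited). The gripper opens to 87 mm and grips with 3 to 60 N. Pads are 19 mm wide; open, the fingers measure 117 mm over their backs; the gripper's body (75 mm by 190 mm) begins 51 mm behind the grasp point.
Start: joints at [-1.124, 0.321, -0.07, 1.45, 0.023, 1.371, -0.057], TCP at [0.273, 0.59, 0.237] pointing down, gripper open.
Joint ranges: [-2.86, 2.86], [-0.3, 2.09], [-1.38, 1.24], [0.06, 2.45], [-1.56, 4.7], [0.09, 2.05], [-2.69, 2.69]. Speed limits (rad/s): [2.57, 2.57, 3.14, 3.14, 3.14, 3.14, 3.14].

INTERFACE

Orientations are given as a rotation vector (axis times angle).
In Python, from bench import ctrl gives the robot as it stands.
- The arm moves only by the tool step_arm, never from a script. Its argument "commands" is a list of rows, each an object with "travel": the shift along the tool's x, y, z in m, a list of three; "turn": the turn, a rotation vector about the tool's x, y, z in degrees, a list of three. A call has 1 to 5 rows; each row is the pose to reach, as a shift and turn from the pose commanded when the call began, along the tool's axes at that moment; what a row does not reach only later rows make up. A row lasts 1/10 s, in which the tool goes at most 50 mm and 8.59 degrees, less where a joint would pass 70% of its speed; a pose out of reach is approached as far as the arm can. A call with a gripper value outside its range is refused whole. "gripper" is the opening, from 0 (shut) to 1 (fully open), set as the call begins (left out, the last holds). The fingers move at their own pace and stop on an object; "force" is the grip in N (left out, the last holds). Time passes only in rows, so rows that repeat a pose let the fingers close. It gives the time, the measured TCP pose, the force, the opening and the grip force at its end, in the units of the state.
- ctrl.get_state(): the state, without advancing time (a new reading comes with each control period).
- ctrl.get_image(name): name is "scene" or "top" or "wrist"; returns the picture (480x640x3 uint8, red, green, blue); there is no depth.
- ctrl.camera_model(name): a dict with "fx", "fy", "cx", "cy" (pixels), "R" (3x3) and "t" (3): a world point X has camera coordinates R X + t; the wrist camera has in their place "T_tool_cam" (4x4, takes a point from camera to tool coordinates, whose origin is the TCP and whose axes are the flange's). Camera axes: x right, y down, z forward; pixel columns grow to the right and rows downward; lengths in m; the calibration is good to about 2 mm. A picture is of the moment at which its call begins: read the wrist's pose just before it. camera_model takes no time and is no camera call.
- ctrl.close_job(): hands the job in; it is judged then, once.
The state is a dict: "time": time; "joint_positions": joint angles; "qd": joint speeds; "joint_torque": joint torques, N m; "position": TCP position; "tool_rot": TCP orientation; "ft_force": force on the tool from outside, world axes, zero at the start; "torque": the same for the moment, N m; "grip_width": opening from 0.0 (shut) to 1.0 (fully open); "grip_force": force on a finger pad.
Only numpy, scipy, OpenCV 4.12 (cv2) and the standard library are available. Lean on these libraries where they do the work, as an engineer would, in place of code of your own. Each camera call takes 0.05 s, during which the arm holds its last target. There are 200 camera calls.

TASK

Take the red-headed stop pin out of its wooden holder and set its tip in the jig's groove at the end with the red dot. Slide it gently along the groove, tip kept down in the groove, until it drops into the unmarked hole, push it fully home so its collar sits flat on the plate, and let go. Work with light pressure, never pressing the pin on the jig with more than 40 N, and leave the box, the jar and the sanding block where they are.

Things in the scene. Friction and masses are not known exactly. Their poses are not given: they have to be found in the camera images.
- pin_head (a point): Centre of the red round grip (24 mm across, 38 mm tall; top of the pin 22 mm above this point) of the loose stop pin, 79 mm long, 80 to 160 g. Below the grip a 17 mm neck, then an aluminium collar 30 mm across and 5 mm thick, underside 35 mm below this point. z runs along the pin to its head. It stands upright in the holder; grasp the grip across, from any side.
- pin_collar (a point): Centre of the underside of the pin's collar, 22 mm above the tip. It lies on the holder's top at the start and on the jig plate's top when the pin is home.
- pin_tip (a point): Centre of the flat end of the pin's bare shank below the collar: 12 mm across, 22 mm long, tapered to 7 mm over its last 5 mm. 57 mm below point pin_head. z points along the pin to its head.
- jig: Fixed rigid jig: steel plate 92 x 250 x 12 mm on a plywood board 110 x 270 x 18 mm. Origin at the centre of the board's underside, z up, y along the plate; plate top at z = 30 mm. A straight groove runs along y in the middle of the plate: x from -7 to +7 mm, y from -55 to +55 mm, 4 mm deep. Red dot on the plate at y = -72 mm. Screw heads 3.5 mm high in the plate's corners.
- groove_start (a point): Point on the groove's floor (z = 26 mm in the jig), on its middle line, 13 mm from its red-dot end; same axes as the jig, +y leads along the groove. The dark groove floor has one unmarked blind round hole, 14 mm across, 20 mm deep, on the middle line, its centre anywhere from 22 to 86 mm from this point along +y, different each time. The home pin's tip is 18 mm below the floor.
- holder: Fixed wooden block 62 x 110 x 38 mm with two upright sockets 15 mm across at y = -26 and +26 mm. Origin at the centre of its underside. The pin stands in the socket at y = -26 mm; the other is empty.
- turned_box: Bystander: round turned wooden box with a lid knob, 62 mm across, 74 mm tall, loose; origin at the centre of its underside.
- shellac_jar: Bystander: amber jar with a pale lid, 58 mm across, 85 mm tall, loose, beyond the jig; origin at the centre of its underside.
- sanding_block: Bystander: wooden sanding block 61 x 106 x 29 mm, loose, on the robot's side of the jig; origin at the centre of its underside.
There are look-alikes about, which are no part of the job. Of the things that look like the part that bears pin_head, the largest one is meant.

How it is judged:
On the way, in this order (a step that is already met when the one before it is completed fails the run):
1. the pin's tip stands on the groove floor at the red-dot end (first 27 mm of the groove), touching the jig (x of pin_tip in the frame of jig between -0.008 and 0.008 m and y of pin_tip in the frame of jig between -0.057 and -0.028 m and z of pin_tip in the frame of jig between 0.0225 and 0.0285 m and contact force between pin and jig above 0.4 N), for 0.1 s.
2. the tip has dropped into the hole, more than 6 mm below the groove floor (x of pin_tip in the frame of jig between -0.008 and 0.008 m and y of pin_tip in the frame of jig between -0.028 and 0.052 m and z of pin_tip in the frame of jig below 0.02 m), for 0.1 s.
At the end, for the whole second after the job is handed in: The pin stands still and upright (within 0.08 rad) in the groove's hole, its collar flat on the plate: underside within 2 mm of the plate's top and within 5 mm of the groove's middle line; released (x of pin_collar in the frame of jig between -0.005 and 0.005 m and y of pin_collar in the frame of jig between -0.026 and 0.05 m and z of pin_collar in the frame of jig between 0.027 and 0.032 m and angle between pin's own z axis and vertical below 0.08 rad and linear speed of pin below 0.02 m/s); the robot touches nothing.
It fails at once if the turned wooden box is moved by more than 15 mm (distance of turned_box from where it was at the start of the episode above 0.015 m).
It fails at once if the jar is moved by more than 15 mm (distance of shellac_jar from where it was at the start of the episode above 0.015 m).
It fails at once if the sanding block is moved by more than 15 mm (distance of sanding_block from where it was at the start of the episode above 0.015 m).
It fails at once if the pin is pressed against the jig with more than 40 N (contact force between pin and jig above 40 N).
It fails at once if past the red-dot end, the pin's tip is over the groove but lifted out of it (8 to 30 mm above its floor) (x of pin_tip in the frame of jig between -0.01 and 0.01 m and y of pin_tip in the frame of jig between -0.024 and 0.055 m and z of pin_tip in the frame of jig between 0.034 and 0.056 m).
It also fails if it takes over 72 s, if anything falls off the work surface, if the arm or the gripper's body presses on something with over 40 N, if the wrist force passes 120 N, or if a joint passes its speed limit or range.

## Working session

There is one attempt and no reset: what is moved stays moved. The work goes in short steps, Python scripts to look and compute and a tool call to move; the robot and the scene stay as the last step left them, time stands still between calls to the robot, and variables do not carry over. Pictures are saved under pics/ and viewed, at most 10 in all, crops included, and the job is handed in when it is done.

Besides the shell and the picture viewer there is one more tool, called in YAML: its name, and indented under it one key for each argument. step_arm: Moves the arm, as the interface text tells. Its arguments: {"type":"object","properties":{"commands":{"type":"array"},"gripper":{"type":"number"},"force":{"type":"number"}},"required":["commands"]}

```bash
mkdir -p pics
python3 - <<'E'
from bench import ctrl
import cv2,numpy as np
np.set_printoptions(precision=4,suppress=True)
s=ctrl.get_state();print(s)
for n in("scene","top"):
    im=ctrl.get_image(n);cv2.imwrite(f"pics/{n}0.png",im[...,::-1])
for n in("scene","top","wrist"):print(n,ctrl.camera_model(n))
E
```

```text
{'time': 0.0, 'joint_positions': array([-1.1239,  0.3218, -0.0701,  1.4517,  0.0226,  1.3708, -0.0569]), 'qd': array([-0.0021, -0.0018, -0.0002, -0.0004,  0.0005,  0.0013,  0.0001]), 'joint_torque': array([  0.0007, -49.1283,  -0.4034, -31.2533,  -0.0639,   0.0436,
         0.0002]), 'position': array([0.2724, 0.5896, 0.2355]), 'tool_rot': array([-0.6744, -3.068 ,  0.0029]), 'ft_force': array([ 0.5161, -0.0759, -0.676 ]), 'torque': array([-0.0232,  0.0313,  0.0219]), 'grip_force': 0.0, 'grip_width': 0.9966021415589846}
scene {'fx': 453.4540651153944, 'fy': 453.4540651153944, 'cx': 316.72294498500344, 'cy': 238.9809548331067, 'R': array([[ 0.4477, -0.8941, -0.007 ],
       [-0.384 , -0.1852, -0.9046],
       [ 0.8075,  0.4077, -0.4263]]), 't': array([-0.2408,  0.2813,  0.4583])}
top {'fx': 500.7764891792427, 'fy': 500.7764891792427, 'cx': 311.91368646641797, 'cy': 245.25652632938218, 'R': array([[-0.0085, -0.9998, -0.0171],
       [-0.994 ,  0.0104, -0.1089],
       [ 0.1091,  0.0161, -0.9939]]), 't': array([0.002 , 0.5577, 1.1067])}
wrist {'fx': 408.39141595364873, 'fy': 408.39141595364873, 'cx': 313.6926829471133, 'cy': 237.50701026264372, 'T_tool_cam': array([[ 0.0004, -0.9599, -0.2804,  0.0771],
       [ 1.    ,  0.0006, -0.0005, -0.0004],
       [ 0.0006, -0.2804,  0.9599, -0.1469],
       [ 0.    ,  0.    ,  0.    ,  1.    ]])}
```

View pics/scene0.png

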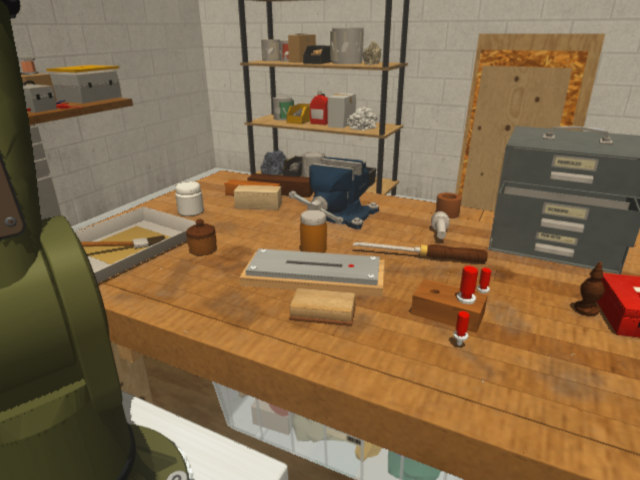

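View pics/top0.png

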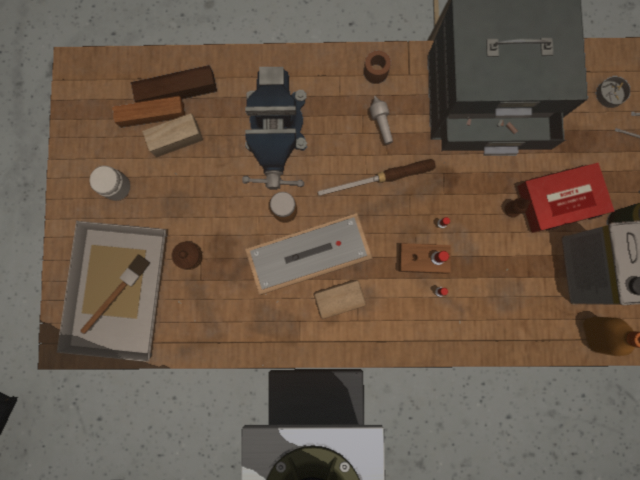

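The scene view shows the large red pin in the holder at (468,285), with small look-alikes at (485,280) and (462,328). The jig is at about (315,267), with its red dot at (351,266). In the top view the pin head is at (441,257), the jig at (309,253) and the dot at (339,243). Next I'll enlarge both.

Run:
```python
import cv2
a=cv2.imread("pics/top0.png")[205:325,240:460];cv2.imwrite("pics/topc.png",cv2.resize(a,None,fx=3.6,fy=3.6,interpolation=cv2.INTER_CUBIC))
a=cv2.imread("pics/scene0.png")[200:350,235:500];cv2.imwrite("pics/scenec.png",cv2.resize(a,None,fx=3,fy=3,interpolation=cv2.INTER_CUBIC))
```

```text
(no output)
```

View pics/topc.png

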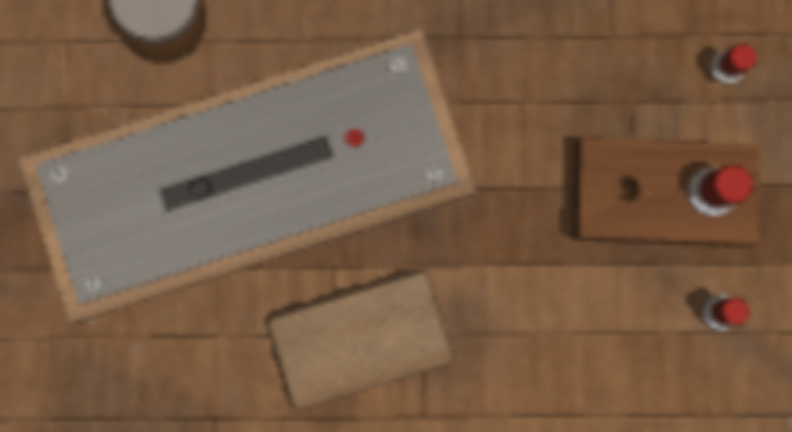

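View pics/scenec.png

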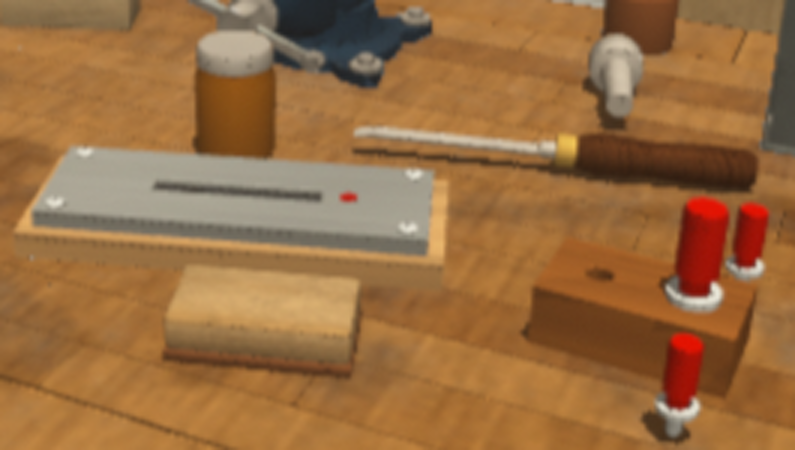

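The top crop shows the pin head top at (735,184), its collar at (714,191), the dot at (355,138), the groove ends at (330,148) and (164,200), and the hole faintly at about (200,188). The scene crop shows the head top at (706,207), the collar at (694,293), the dot at (348,198) and the groove ends at (321,197) and (155,186).

```bash
cat > h.py <<'E'
import numpy as np, cv2
from bench import ctrl
from scipy.spatial.transform import Rotation as Ro
np.set_printoptions(precision=4,suppress=True)
def tcp(s=None):
    s=s or ctrl.get_state();return np.array(s["position"]),Ro.from_rotvec(s["tool_rot"]).as_matrix()
def cam(n,pose=None):
    m=ctrl.camera_model(n);K=np.array([[m["fx"],0,m["cx"]],[0,m["fy"],m["cy"]],[0,0,1]])
    if n=="wrist":
        p,R=pose;T=np.eye(4);T[:3,:3]=R;T[:3,3]=p;M=np.linalg.inv(T@m["T_tool_cam"])
        return K,M[:3,:3],M[:3,3]
    return K,np.array(m["R"]),np.array(m["t"])
def tri(c1,u1,c2,u2):
    P=[c[0]@np.c_[c[1],c[2]] for c in(c1,c2)]
    X=cv2.triangulatePoints(P[0],P[1],np.float64(u1).reshape(2,1),np.float64(u2).reshape(2,1))
    return (X[:3]/X[3]).ravel()
def atz(c,u,z):
    K,R,t=c;d=R.T@np.linalg.solve(K,[u[0],u[1],1]);o=-R.T@t
    return o+d*(z-o[2])/d[2]
def rel(pos,R_des=None):
    p,R=tcp();print("travel",R.T@(np.array(pos)-p))
    if R_des is not None:print("turn deg",np.degrees(Ro.from_matrix(R.T@R_des).as_rotvec()))
E
python3 - <<'E'
from h import *
ct,cs=cam("top"),cam("scene")
T=lambda x,y:(240+(x+.5)/3.6-.5,205+(y+.5)/3.6-.5)
S=lambda x,y:(235+(x+.5)/3-.5,200+(y+.5)/3-.5)
for n,a,b,z in[("pintop",(735,184),(706,207),.117),("collar",(714,191),(694,293),.041),("dot",(355,138),(348,198),.03),("g0",(330,148),(321,197),.03),("g1",(164,200),(155,186),.03),
 ("s1",(398,65),(414,174),.033),("s2",(435,175),(408,228),.033),("s3",(59,175),(85,152),.033),("s4",(93,285),(55,202),.033),("sock",(630,188),(600,274),.038)]:
    print(n,tri(ct,T(*a),cs,S(*b)),atz(ct,T(*a),z)[:2],atz(cs,S(*b),z)[:2])
print("hole",atz(ct,T(200,188),.027))
for n,a,z in[("jar",(152,5),.085),("sb1",(270,318),.029),("sb2",(428,272),.029),("sb3",(450,358),.029),("sb4",(298,408),.029)]:print(n,atz(ct,T(*a),z))
print(tcp()[1])
E
```

```text
pintop [ 0.5249 -0.2836  0.0939] [ 0.5233 -0.2792] [ 0.4796 -0.2867]
collar [ 0.5254 -0.2841  0.0397] [ 0.5256 -0.2848] [ 0.5223 -0.2832]
dot [ 0.5621 -0.0624  0.0284] [ 0.5623 -0.0631] [ 0.5588 -0.0627]
g0 [ 0.5559 -0.0464  0.0284] [ 0.5561 -0.0473] [ 0.5524 -0.0466]
g1 [0.524  0.0586 0.0272] [0.5243 0.0576] [0.5189 0.0569]
s1 [ 0.6082 -0.0902  0.0304] [ 0.6081 -0.0908] [ 0.6029 -0.091 ]
s2 [ 0.5379 -0.1122  0.0312] [ 0.5381 -0.1128] [ 0.5343 -0.1124]
s3 [0.5405 0.1242 0.0303] [0.5405 0.1235] [0.5359 0.1216]
s4 [0.4711 0.1024 0.0308] [0.4712 0.102 ] [0.4677 0.1003]
sock [ 0.5279 -0.2324  0.0365] [ 0.5282 -0.2335] [ 0.5244 -0.2314]
hole [0.5319 0.035  0.027 ]
jar [0.6385 0.0607 0.085 ]
sb1 [ 0.4497 -0.0084  0.029 ]
sb2 [ 0.4775 -0.1076  0.029 ]
sb3 [ 0.424  -0.1203  0.029 ]
sb4 [ 0.3939 -0.0253  0.029 ]
[[-0.9078  0.4194 -0.0006]
 [ 0.4194  0.9078 -0.0016]
 [-0.0001 -0.0017 -1.    ]]
```

step_arm:
  commands:
    - {"travel":[-0.047,-0.016,0],"turn":[0,0,-8.4]}
    - {"travel":[-0.094,-0.032,0],"turn":[0,0,-16.8]}
    - {"travel":[-0.141,-0.048,0],"turn":[0,0,-25.2]}
    - {"travel":[-0.188,-0.064,0],"turn":[0,0,-33.6]}
    - {"travel":[-0.235,-0.079,0],"turn":[0,0,-42]}
  gripper: 1

```text
time: 0.6
position: [0.4478, 0.4238, 0.2362]
tool_rot: [0.45, -3.109, 0.001]
ft_force: [0.6, -0.5, 0.0]
grip_width: 1.002
grip_force: 0.0
```

Run:
```python
from h import *
print(tcp());u=np.array([-.297,.955,0]);z=np.array([0,0,-1.]);R=np.c_[np.cross(u,z),u,z]
rel([.525,-.284,.18],R)
```

```text
(array([0.4478, 0.4238, 0.2362]), array([[-0.959 , -0.2833, -0.0003],
       [-0.2833,  0.959 , -0.0004],
       [ 0.0004, -0.0003, -1.    ]]))
travel [ 0.1265 -0.7007  0.0565]
turn deg [-0.0175 -0.0256 -0.8157]
```

step_arm:
  commands:
    - {"travel":[0.008,-0.047,0]}
    - {"travel":[0.016,-0.094,0]}
    - {"travel":[0.024,-0.141,0]}
    - {"travel":[0.032,-0.188,0]}
    - {"travel":[0.04,-0.235,0]}

```text
$.commands[0]: bad value
```

step_arm:
  commands:
    - {"travel":[0.008,-0.047,0]}
    - {"travel":[0.016,-0.094,0]}
    - {"travel":[0.024,-0.141,0]}
    - {"travel":[0.032,-0.188,0]}
    - {"travel":[0.04,-0.235,0]}

```text
$.commands[0]: bad value
```

step_arm:
  commands:
    - {"travel":[0.008,-0.04,0.01]}
    - {"travel":[0.016,-0.08,0.02]}
    - {"travel":[0.023,-0.115,0.03]}
    - {"travel":[0.03,-0.15,0.04]}
    - {"travel":[0.03,-0.15,0.04]}

```text
$.commands[0]: bad value
```

Run:
```python
from h import *
p=tcp();im=ctrl.get_image("wrist");cv2.imwrite("pics/w1.png",im[...,::-1]);print(p)
rel([.525,-.284,.12])
c=cam("wrist",p)
for X in([.525,-.284,.095],[.525,-.284,.043]):
    q=c[0]@(c[1]@X+c[2]);print(q[:2]/q[2])
```

```text
(array([0.4478, 0.4238, 0.2362]), array([[-0.959 , -0.2833, -0.0003],
       [-0.2833,  0.959 , -0.0004],
       [ 0.0004, -0.0003, -1.    ]]))
travel [ 0.1304 -0.6893  0.1208]
[-772.5525   38.518 ]
[-599.3494   51.2824]
```

View pics/w1.png

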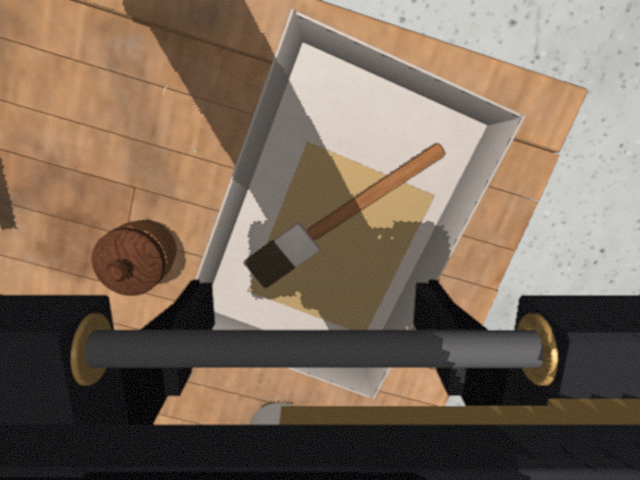

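The arm didn't move because every row needs a "turn". The picture shows only the tray, the brush and the box at (130,260). I'll resend the moves.

step_arm:
  commands:
    - {"travel":[0.008,-0.047,0],"turn":[0,0,0]}
    - {"travel":[0.016,-0.094,0],"turn":[0,0,0]}
    - {"travel":[0.024,-0.141,0],"turn":[0,0,0]}
    - {"travel":[0.032,-0.188,0],"turn":[0,0,0]}
    - {"travel":[0.04,-0.235,0],"turn":[0,0,0]}

```text
time: 1.15
position: [0.4733, 0.1868, 0.2363]
tool_rot: [0.44, -3.11, 0.0]
ft_force: [1.0, -0.7, 0.3]
grip_width: 0.999
grip_force: 0.0
```

step_arm:
  commands:
    - {"travel":[0.008,-0.047,0],"turn":[0,0,0]}
    - {"travel":[0.016,-0.094,0],"turn":[0,0,0]}
    - {"travel":[0.024,-0.141,0],"turn":[0,0,0]}
    - {"travel":[0.032,-0.188,0],"turn":[0,0,0]}
    - {"travel":[0.04,-0.235,0],"turn":[0,0,0]}

```text
time: 1.65
position: [0.5001, -0.0499, 0.2364]
tool_rot: [-0.44, 3.111, 0.001]
ft_force: [1.0, 0.5, -0.3]
grip_width: 1.0
grip_force: 0.0
```

step_arm:
  commands:
    - {"travel":[0.008,-0.04,0.01],"turn":[0,0,0]}
    - {"travel":[0.016,-0.08,0.02],"turn":[0,0,0]}
    - {"travel":[0.023,-0.115,0.03],"turn":[0,0,0]}
    - {"travel":[0.03,-0.15,0.04],"turn":[0,0,0]}
    - {"travel":[0.03,-0.15,0.04],"turn":[0,0,0]}

```text
time: 2.15
position: [0.5111, -0.2064, 0.1949]
tool_rot: [0.426, -3.109, 0.004]
ft_force: [-0.4, 1.0, -0.7]
grip_width: 0.997
grip_force: 0.0
```

Run:
```python
from h import *
p=tcp();im=ctrl.get_image("wrist");cv2.imwrite("pics/w2.png",im[...,::-1]);print(p)
rel([.525,-.284,.12])
c=cam("wrist",p)
for X in([.525,-.284,.095],[.525,-.284,.043]):
    q=c[0]@(c[1]@X+c[2]);print(q[:2]/q[2])
```

```text
(array([ 0.5111, -0.2064,  0.1949]), array([[-0.9631, -0.269 , -0.0032],
       [-0.269 ,  0.9631, -0.0029],
       [ 0.0039, -0.0019, -1.    ]]))
travel [ 0.0092 -0.0814  0.0755]
[189.5895 234.6197]
[209.9755 215.966 ]
```

View pics/w2.png

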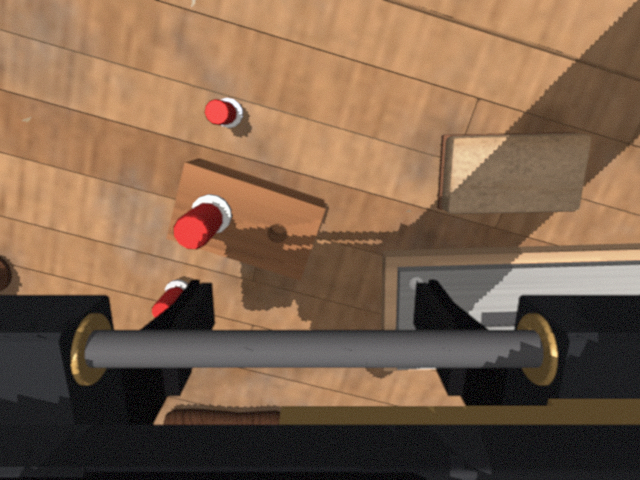

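The wrist view shows the head top at (192,231) and the collar at (212,216), both within about 1 mm of prediction. I'll move over the pin.

step_arm:
  commands:
    - {"travel":[0.004,-0.04,0.02],"turn":[0,0,0]}
    - {"travel":[0.009,-0.081,0.05],"turn":[0,0,0]}
    - {"travel":[0.009,-0.081,0.065],"turn":[0,0,0]}
    - {"travel":[0.009,-0.081,0.065],"turn":[0,0,0]}
    - {"travel":[0.009,-0.081,0.065],"turn":[0,0,0]}

```text
time: 2.7
position: [0.5278, -0.2786, 0.1316]
tool_rot: [-0.444, 3.11, 0.003]
ft_force: [0.7, -0.3, 0.5]
grip_width: 1.004
grip_force: 0.0
```

Run:
```python
from h import *
print(tcp());rel([.525,-.284,.068])
```

```text
(array([ 0.5278, -0.2786,  0.1316]), array([[-0.9601, -0.2798, -0.0002],
       [-0.2798,  0.9601,  0.0016],
       [-0.0002,  0.0016, -1.    ]]))
travel [ 0.0042 -0.0045  0.0636]
```

step_arm:
  commands:
    - {"travel":[0.004,-0.0045,0.015],"turn":[0,0,0]}
    - {"travel":[0.004,-0.0045,0.035],"turn":[0,0,0]}
    - {"travel":[0.004,-0.0045,0.055],"turn":[0,0,0]}
    - {"travel":[0.004,-0.0045,0.063],"turn":[0,0,0]}
    - {"travel":[0.004,-0.0045,0.063],"turn":[0,0,0]}

```text
time: 3.2
position: [0.5241, -0.2853, 0.0677]
tool_rot: [0.442, -3.109, -0.002]
ft_force: [0.3, 0.4, 0.2]
grip_width: 0.999
grip_force: 0.0
```

step_arm:
  commands:
    - {"travel":[0,0,0],"turn":[0,0,0]}
    - {"travel":[0,0,0],"turn":[0,0,0]}
    - {"travel":[0,0,0],"turn":[0,0,0]}
    - {"travel":[0,0,0],"turn":[0,0,0]}
    - {"travel":[0,0,0],"turn":[0,0,0]}
  gripper: 0
  force: 20

```text
time: 3.7
position: [0.5247, -0.2864, 0.0689]
tool_rot: [-0.44, 3.11, -0.0]
ft_force: [-0.0, 0.1, 0.0]
grip_width: 0.635
grip_force: 0.0
```

step_arm:
  commands:
    - {"travel":[0,0,0],"turn":[0,0,0]}
    - {"travel":[0,0,0],"turn":[0,0,0]}
    - {"travel":[0,0,0],"turn":[0,0,0]}

```text
time: 4.0
position: [0.5246, -0.2863, 0.0685]
tool_rot: [-0.441, 3.11, 0.0]
ft_force: [0.6, -0.7, -0.2]
grip_width: 0.36
grip_force: 0.0
```

Run:
```python
from h import *
print(tcp(),ctrl.get_state()["ft_force"])
```

```text
(array([ 0.5246, -0.2863,  0.0685]), array([[-0.9607, -0.2777,  0.0001],
       [-0.2777,  0.9607,  0.0001],
       [-0.0001,  0.0001, -1.    ]])) [ 0.6383 -0.7407 -0.1589]
```

step_arm:
  commands:
    - {"travel":[0,0,0],"turn":[0,0,0]}
    - {"travel":[0,0,0],"turn":[0,0,0]}
    - {"travel":[0,0,0],"turn":[0,0,0]}
    - {"travel":[0,0,0],"turn":[0,0,0]}

```text
time: 4.4
position: [0.5244, -0.2859, 0.0685]
tool_rot: [0.441, -3.11, -0.001]
ft_force: [-1.3, 1.8, 2.0]
grip_width: 0.266
grip_force: 19.9
```

step_arm:
  commands:
    - {"travel":[0,0,-0.005],"turn":[0,0,0]}
    - {"travel":[0,0,-0.015],"turn":[0,0,0]}
    - {"travel":[0,0,-0.03],"turn":[0,0,0]}
    - {"travel":[0,0,-0.045],"turn":[0,0,0]}
    - {"travel":[0,0,-0.06],"turn":[0,0,0]}

```text
time: 4.9
position: [0.5249, -0.2871, 0.1308]
tool_rot: [-0.44, 3.109, -0.002]
ft_force: [0.3, -0.4, -0.7]
grip_width: 0.27
grip_force: 20.0
```

Run:
```python
from h import *
u=np.array([-.297,.955,0]);z=np.array([0,0,-1.]);R=np.c_[np.cross(u,z),u,z]
print(tcp(),ctrl.get_state()["ft_force"])
rel([.5522,-.0341,.128],R)
```

```text
(array([ 0.5249, -0.2871,  0.1308]), array([[-0.9608, -0.2773,  0.0017],
       [-0.2773,  0.9608, -0.001 ],
       [-0.0014, -0.0014, -1.    ]])) [ 0.2598 -0.3759 -0.7294]
travel [-0.0963  0.2355  0.0025]
turn deg [-0.0836  0.0792 -1.1771]
```

step_arm:
  commands:
    - {"travel":[-0.016,0.04,0],"turn":[0,0,0]}
    - {"travel":[-0.032,0.08,0],"turn":[0,0,0]}
    - {"travel":[-0.048,0.12,0],"turn":[0,0,-1]}
    - {"travel":[-0.064,0.16,0],"turn":[0,0,-1]}
    - {"travel":[-0.08,0.195,0],"turn":[0,0,-1]}

```text
time: 5.4
position: [0.5477, -0.0748, 0.1302]
tool_rot: [-0.468, 3.104, 0.0]
ft_force: [0.8, -0.4, -0.8]
grip_width: 0.276
grip_force: 20.0
```

step_arm:
  commands:
    - {"travel":[0,0,0],"turn":[0,0,0]}
    - {"travel":[0,0,0],"turn":[0,0,0]}
    - {"travel":[0,0,0],"turn":[0,0,0]}

```text
time: 5.7
position: [0.5474, -0.0784, 0.1294]
tool_rot: [-0.465, 3.106, -0.002]
ft_force: [0.0, -0.7, -0.4]
grip_width: 0.273
grip_force: 20.0
```

Run:
```python
from h import *
u=np.array([-.297,.955,0]);z=np.array([0,0,-1.]);R=np.c_[np.cross(u,z),u,z]
p=tcp();im=ctrl.get_image("scene");im2=ctrl.get_image("wrist");im3=ctrl.get_image("top");print(p)
rel([.5522,-.0341,.128],R)
a=cv2.resize(im[190:300,235:405],None,fx=2.9,fy=2.9,interpolation=2)[:300];b=cv2.resize(im2,(400,300),interpolation=3);c=cv2.resize(im3[205:300,250:390],(400,271),interpolation=2)
o=np.zeros((600,800,3),np.uint8);o[:300,:a.shape[1]]=a;o[300:,:400]=b;o[300:571,400:]=c
cv2.imwrite("pics/m3.png",o[...,::-1])
cs,ct=cam("scene"),cam("top")
for X in(p[0]-[0,0,.0525],p[0]+[0,0,.027]):   # tip, top of pin
    for c in(cs,ct):
        q=c[0]@(c[1]@X+c[2]);q=q[:2]/q[2];print(X,q,(q-[235,190])*2.9 if c is cs else (q-[250,205])*2.857+[400,300])
```

```text
(array([ 0.5474, -0.0784,  0.1294]), array([[-0.9562, -0.2927,  0.0011],
       [-0.2927,  0.9562, -0.0009],
       [-0.0008, -0.0011, -1.    ]]))
travel [-0.0178  0.041   0.0009]
turn deg [-0.0276  0.0132 -0.3099]
[ 0.5474 -0.0784  0.0769] [356.831  247.7101] [353.3099 167.3593]
[ 0.5474 -0.0784  0.0769] [346.1677 247.2457] [674.751 420.696]
[ 0.5474 -0.0784  0.1564] [358.2128 207.4035] [357.3172  50.4702]
[ 0.5474 -0.0784  0.1564] [348.1733 243.1069] [680.481  408.8715]
```

View pics/m3.png

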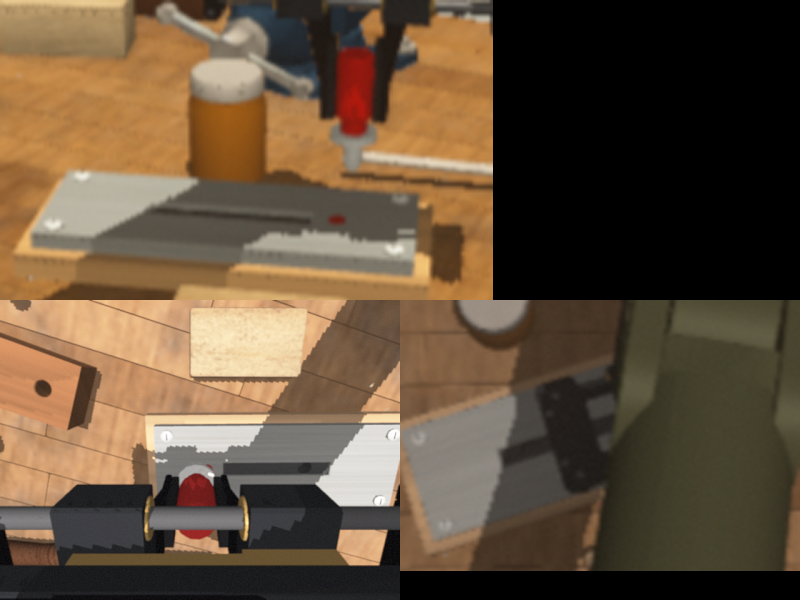

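Top-left panel: the pin is held straight, with its tip at (352,171) where I predicted (353,167). Bottom-left panel: the groove and the hole at about (315,467) in the wrist view. I'll crop the wrist view to check lateral alignment.

Run:
```python
from h import *
p=tcp();im=ctrl.get_image("wrist");print(p)
cv2.imwrite("pics/w4.png",cv2.resize(im[210:350,240:560],None,fx=2.5,fy=2.5,interpolation=2)[...,::-1])
```

```text
(array([ 0.5471, -0.0785,  0.1289]), array([[-0.9565, -0.2918,  0.0004],
       [-0.2918,  0.9565, -0.0004],
       [-0.0002, -0.0005, -1.    ]]))
```

View pics/w4.png

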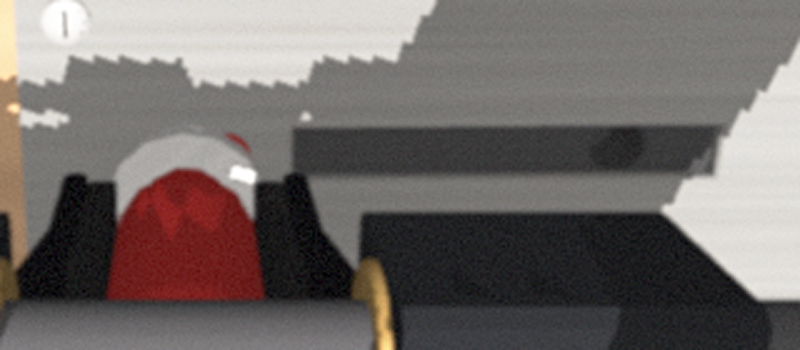

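The groove runs from (293,151) to (716,151) in the crop, and the hole is a dark disc at (618,148). The collar spans columns 115–256, with its far edge at row 134.

Run:
```python
from h import *
p=np.array([.5471,-.0785,.1289]),tcp()[1]
c=cam("wrist",p);f=lambda x,y:(240+(x+.5)/2.5-.5,210+(y+.5)/2.5-.5)
g0=atz(c,f(293,151),.030);g1=atz(c,f(716,151),.030);h=atz(c,f(618,148),.026)
print(g0,g1,np.linalg.norm(g1-g0),h,np.linalg.norm(h[:2]-g0[:2])*1e3)
R=p[1]
# collar far edge (tool +x direction by 15mm) and side columns; collar top z = TCP - .0685+.043
zc=.1289-.0685+.043
e=atz(c,f(186,134),zc); print("collar far edge in tool",R.T@(e-p[0]))
for v in(115,256):print(R.T@(atz(c,f(v,178),zc)-p[0]))
u=(g1-g0)[:2]/np.linalg.norm((g1-g0)[:2]);print(u)
for d in(13,):print("start",g0[:2]+u*.013)
```

```text
[ 0.5545 -0.0475  0.03  ] [0.5228 0.0562 0.03  ] 0.10853087951739543 [0.5303 0.034  0.026 ] 85.1024669756418
collar far edge in tool [ 0.015  -0.0001  0.0255]
[ 0.0065 -0.0129  0.0255]
[0.0065 0.0127 0.0255]
[-0.2928  0.9562]
start [ 0.5507 -0.0351]
```

step_arm:
  commands:
    - {"travel":[-0.008,0.02,0.01],"turn":[0,0,0]}
    - {"travel":[-0.016,0.0395,0.02],"turn":[0,0,0]}
    - {"travel":[-0.016,0.0395,0.034],"turn":[0,0,0]}
    - {"travel":[-0.016,0.0395,0.034],"turn":[0,0,0]}
    - {"travel":[-0.016,0.0395,0.034],"turn":[0,0,0]}

```text
time: 6.4
position: [0.5506, -0.0361, 0.0944]
tool_rot: [0.465, -3.106, 0.001]
ft_force: [0.2, -0.8, -1.0]
grip_width: 0.271
grip_force: 20.0
```

Run:
```python
from h import *
p=tcp();im=ctrl.get_image("wrist");print(p);rel([.551,-.036,.088]);print(ctrl.get_state()["ft_force"])
cv2.imwrite("pics/w5.png",cv2.resize(im[210:350,240:560],None,fx=2.5,fy=2.5,interpolation=2)[...,::-1])
```

```text
(array([ 0.5506, -0.0361,  0.0944]), array([[-0.9562, -0.2926, -0.0008],
       [-0.2926,  0.9562, -0.001 ],
       [ 0.0011, -0.0007, -1.    ]]))
travel [-0.      0.0001  0.0069]
[ 0.4546 -0.3224 -1.3319]
```

step_arm:
  commands:
    - {"travel":[0,0,0.003],"turn":[0,0,0]}
    - {"travel":[0,0,0.006],"turn":[0,0,0]}
    - {"travel":[0,0,0.009],"turn":[0,0,0]}
    - {"travel":[0,0,0.011],"turn":[0,0,0]}
    - {"travel":[0,0,0.012],"turn":[0,0,0]}

```text
time: 6.95
position: [0.5508, -0.0344, 0.0823]
tool_rot: [0.468, -3.106, -0.0]
ft_force: [0.2, -0.3, -0.6]
grip_width: 0.273
grip_force: 20.0
```

step_arm:
  commands:
    - {"travel":[0,0,0.001],"turn":[0,0,0]}
    - {"travel":[0,0,0.002],"turn":[0,0,0]}
    - {"travel":[0,0,0.002],"turn":[0,0,0]}

```text
time: 7.25
position: [0.5509, -0.0343, 0.0805]
tool_rot: [0.468, -3.106, -0.0]
ft_force: [0.4, -0.5, -1.2]
grip_width: 0.267
grip_force: 20.0
```

step_arm:
  commands:
    - {"travel":[0,0,0.0005],"turn":[0,0,0]}
    - {"travel":[0,0,0.001],"turn":[0,0,0]}
    - {"travel":[0,0,0.0015],"turn":[0,0,0]}

```text
time: 7.55
position: [0.551, -0.0344, 0.0791]
tool_rot: [-0.468, 3.106, 0.0]
ft_force: [-0.3, 0.4, -1.2]
grip_width: 0.272
grip_force: 20.0
```

step_arm:
  commands:
    - {"travel":[0,0,0.0005],"turn":[0,0,0]}
    - {"travel":[0,0,0.001],"turn":[0,0,0]}
    - {"travel":[0,0,0.001],"turn":[0,0,0]}

```text
time: 7.85
position: [0.551, -0.0344, 0.0784]
tool_rot: [-0.468, 3.106, 0.0]
ft_force: [-0.6, 0.5, 2.8]
grip_width: 0.272
grip_force: 20.0
```

step_arm:
  commands:
    - {"travel":[0,0,0.0003],"turn":[0,0,0]}
    - {"travel":[0,0,0.0005],"turn":[0,0,0]}
    - {"travel":[0,0,0.0005],"turn":[0,0,0]}
    - {"travel":[0,0,0.0005],"turn":[0,0,0]}

```text
time: 8.25
position: [0.5512, -0.0343, 0.0783]
tool_rot: [-0.467, 3.106, 0.0]
ft_force: [-2.1, -0.1, 5.7]
grip_width: 0.269
grip_force: 20.0
```

Run:
```python
from h import *
s=ctrl.get_state();p,R=tcp(s);print(p,R,s["ft_force"],s["torque"])
c=np.array([.539,.005]);u=np.array([-.2928,.9562]);print("y,lat mm",(p[:2]-c)@u*1e3,(p[:2]-c)@[.9562,.2928]*1e3)
print("hole dir in tool", R.T@np.array([.5303-p[0],.034-p[1],0]), "u in tool",R.T@[-.2928,.9562,0])
```

```text
[ 0.5512 -0.0343  0.0783] [[-0.9557 -0.2944  0.0007]
 [-0.2944  0.9557  0.0003]
 [-0.0008  0.0001 -1.    ]] [-2.1333 -0.0707  5.6701] [0.1257 0.4553 0.0065]
y,lat mm -41.19482395376777 0.18568100730493547
hole dir in tool [-0.0001  0.0715  0.    ] u in tool [-0.0016  1.      0.0001]
```

step_arm:
  commands:
    - {"travel":[0,0.003,0],"turn":[0,0,0]}
    - {"travel":[0,0.006,0],"turn":[0,0,0]}
    - {"travel":[0,0.009,0],"turn":[0,0,0]}
    - {"travel":[0,0.012,0],"turn":[0,0,0]}
    - {"travel":[0,0.015,0],"turn":[0,0,0]}

```text
time: 8.75
position: [0.5475, -0.0206, 0.0782]
tool_rot: [-0.467, 3.104, -0.002]
ft_force: [1.4, -3.3, 5.6]
grip_width: 0.268
grip_force: 20.0
```

step_arm:
  commands:
    - {"travel":[0,0.003,0],"turn":[0,0,0]}
    - {"travel":[0,0.006,0],"turn":[0,0,0]}
    - {"travel":[0,0.009,0],"turn":[0,0,0]}
    - {"travel":[0,0.012,0],"turn":[0,0,0]}
    - {"travel":[0,0.015,0],"turn":[0,0,0]}

```text
time: 9.25
position: [0.5431, -0.0063, 0.0783]
tool_rot: [-0.467, 3.104, -0.002]
ft_force: [1.3, -3.4, 5.1]
grip_width: 0.268
grip_force: 20.0
```

step_arm:
  commands:
    - {"travel":[0,0.003,0],"turn":[0,0,0]}
    - {"travel":[0,0.006,0],"turn":[0,0,0]}
    - {"travel":[0,0.009,0],"turn":[0,0,0]}
    - {"travel":[0,0.012,0],"turn":[0,0,0]}
    - {"travel":[0,0.015,0],"turn":[0,0,0]}

```text
time: 9.75
position: [0.5386, 0.0081, 0.0783]
tool_rot: [-0.467, 3.104, -0.002]
ft_force: [0.7, -3.1, 5.5]
grip_width: 0.266
grip_force: 20.0
```

step_arm:
  commands:
    - {"travel":[0,0.003,0],"turn":[0,0,0]}
    - {"travel":[0,0.006,0],"turn":[0,0,0]}
    - {"travel":[0,0.009,0],"turn":[0,0,0]}
    - {"travel":[0,0.012,0],"turn":[0,0,0]}
    - {"travel":[0,0.015,0],"turn":[0,0,0]}

```text
time: 10.25
position: [0.5342, 0.0223, 0.0782]
tool_rot: [-0.467, 3.105, -0.002]
ft_force: [0.9, -5.1, 5.2]
grip_width: 0.273
grip_force: 20.0
```

Run:
```python
from h import *
s=ctrl.get_state();p,R=tcp(s);print(p,s["ft_force"],s["torque"]);rel([.5303,.034,p[2]])
```

```text
[0.5342 0.0223 0.0782] [ 0.8781 -5.1014  5.2432] [-0.9957 -0.294   0.0168]
travel [ 0.0003  0.0123 -0.    ]
```

step_arm:
  commands:
    - {"travel":[0,0.002,0],"turn":[0,0,0]}
    - {"travel":[0,0.004,0],"turn":[0,0,0]}
    - {"travel":[0,0.006,0],"turn":[0,0,0]}
    - {"travel":[0,0.008,0],"turn":[0,0,0]}

```text
time: 10.65
position: [0.5315, 0.0304, 0.078]
tool_rot: [-0.467, 3.105, -0.001]
ft_force: [1.3, -2.5, 2.4]
grip_width: 0.271
grip_force: 20.0
```

step_arm:
  commands:
    - {"travel":[0,0.001,0],"turn":[0,0,0]}
    - {"travel":[0,0.002,0],"turn":[0,0,0]}
    - {"travel":[0,0.003,0],"turn":[0,0,0]}
    - {"travel":[0,0.003,0],"turn":[0,0,0]}

```text
time: 11.05
position: [0.5292, 0.0342, 0.077]
tool_rot: [0.468, -3.105, -0.001]
ft_force: [1.1, -0.2, -1.0]
grip_width: 0.268
grip_force: 20.0
```

step_arm:
  commands:
    - {"travel":[0,0,0.001],"turn":[0,0,0]}
    - {"travel":[0,0,0.002],"turn":[0,0,0]}
    - {"travel":[0,0,0.003],"turn":[0,0,0]}
    - {"travel":[0,0,0.003],"turn":[0,0,0]}

```text
time: 11.45
position: [0.5298, 0.0334, 0.0743]
tool_rot: [0.467, -3.106, -0.0]
ft_force: [0.4, 0.0, -0.9]
grip_width: 0.271
grip_force: 20.0
```

Run:
```python
from h import *
s=ctrl.get_state();p,R=tcp(s);print(p,R.T@s["ft_force"],R.T@s["torque"])
```

```text
[0.5298 0.0334 0.0743] [-0.3946 -0.1055  0.8745] [-0.093  -0.0248 -0.027 ]
```

step_arm:
  commands:
    - {"travel":[0,0,0.001],"turn":[0,0,0]}
    - {"travel":[0,0,0.002],"turn":[0,0,0]}
    - {"travel":[0,0,0.003],"turn":[0,0,0]}

```text
time: 11.75
position: [0.53, 0.0335, 0.0715]
tool_rot: [-0.468, 3.107, 0.0]
ft_force: [0.7, -0.2, -1.5]
grip_width: 0.273
grip_force: 20.0
```

Run:
```python
from h import *
s=ctrl.get_state();p,R=tcp(s);print(p,R.T@s["ft_force"],R.T@s["torque"])
```

```text
[0.53   0.0335 0.0715] [-0.6585 -0.3671  1.4879] [-0.1039  0.0402 -0.0171]
```

step_arm:
  commands:
    - {"travel":[0,0,0.0015],"turn":[0,0,0]}
    - {"travel":[0,0,0.003],"turn":[0,0,0]}
    - {"travel":[0,0,0.0045],"turn":[0,0,0]}
    - {"travel":[0,0,0.006],"turn":[0,0,0]}

```text
time: 12.15
position: [0.53, 0.0335, 0.0654]
tool_rot: [-0.468, 3.107, 0.0]
ft_force: [0.0, 0.4, -1.0]
grip_width: 0.268
grip_force: 20.0
```

step_arm:
  commands:
    - {"travel":[0,0,0.001],"turn":[0,0,0]}
    - {"travel":[0,0,0.002],"turn":[0,0,0]}
    - {"travel":[0,0,0.003],"turn":[0,0,0]}
    - {"travel":[0,0,0.0035],"turn":[0,0,0]}

```text
time: 12.55
position: [0.53, 0.0335, 0.062]
tool_rot: [0.468, -3.107, -0.0]
ft_force: [0.2, -0.2, -0.2]
grip_width: 0.273
grip_force: 20.0
```

step_arm:
  commands:
    - {"travel":[0,0,0.0005],"turn":[0,0,0]}
    - {"travel":[0,0,0.001],"turn":[0,0,0]}
    - {"travel":[0,0,0.0015],"turn":[0,0,0]}

```text
time: 12.85
position: [0.5301, 0.0335, 0.0606]
tool_rot: [-0.468, 3.106, 0.0]
ft_force: [-0.4, 0.3, -1.9]
grip_width: 0.272
grip_force: 20.0
```

step_arm:
  commands:
    - {"travel":[0,0,0.0004],"turn":[0,0,0]}
    - {"travel":[0,0,0.0008],"turn":[0,0,0]}
    - {"travel":[0,0,0.0008],"turn":[0,0,0]}

```text
time: 13.15
position: [0.5301, 0.0335, 0.0604]
tool_rot: [-0.468, 3.106, 0.0]
ft_force: [-3.0, -0.0, 5.0]
grip_width: 0.268
grip_force: 20.0
```

Contact came at TCP z = 0.0604, where 0.0603 was expected, so the collar is seated. I'll release.

step_arm:
  commands:
    - {"travel":[0,0,0],"turn":[0,0,0]}
    - {"travel":[0,0,0],"turn":[0,0,0]}
    - {"travel":[0,0,0],"turn":[0,0,0]}
    - {"travel":[0,0,0],"turn":[0,0,0]}
    - {"travel":[0,0,0],"turn":[0,0,0]}
  gripper: 1

```text
time: 13.65
position: [0.53, 0.0335, 0.0596]
tool_rot: [0.468, -3.107, 0.0]
ft_force: [-0.1, -0.1, 0.6]
grip_width: 0.642
grip_force: 0.0
```

step_arm:
  commands:
    - {"travel":[0,0,0],"turn":[0,0,0]}
    - {"travel":[0,0,0],"turn":[0,0,0]}
    - {"travel":[0,0,0],"turn":[0,0,0]}
    - {"travel":[0,0,0],"turn":[0,0,0]}

```text
time: 14.05
position: [0.53, 0.0335, 0.0598]
tool_rot: [-0.468, 3.107, 0.0]
ft_force: [0.3, -0.2, -0.1]
grip_width: 0.966
grip_force: 0.0
```

step_arm:
  commands:
    - {"travel":[0,0,-0.01],"turn":[0,0,0]}
    - {"travel":[0,0,-0.03],"turn":[0,0,0]}
    - {"travel":[0,0,-0.06],"turn":[0,0,0]}
    - {"travel":[0,0,-0.09],"turn":[0,0,0]}
    - {"travel":[0,0,-0.11],"turn":[0,0,0]}

```text
time: 14.55
position: [0.531, 0.0334, 0.1729]
tool_rot: [-0.467, 3.103, 0.0]
ft_force: [0.0, -0.7, -0.2]
grip_width: 0.997
grip_force: 0.0
```

step_arm:
  commands:
    - {"travel":[0,0,0],"turn":[0,0,0]}
    - {"travel":[0,0,0],"turn":[0,0,0]}
    - {"travel":[0,0,0],"turn":[0,0,0]}

```text
time: 14.85
position: [0.5292, 0.0334, 0.1687]
tool_rot: [0.467, -3.105, 0.0]
ft_force: [0.3, -0.2, -0.9]
grip_width: 0.999
grip_force: 0.0
```

Run:
```python
from h import *
im=ctrl.get_image("scene");b=ctrl.get_image("wrist")
o=np.zeros((600,800,3),np.uint8);a=cv2.resize(im[190:300,180:405],(614,300),interpolation=2);o[:300,:614]=a;o[300:,:400]=cv2.resize(b,(400,300),interpolation=3)
cv2.imwrite("pics/end.png",o[...,::-1]);print(ctrl.get_state()["ft_force"])
```

```text
[-0.0551 -0.1781  0.5614]
```

View pics/end.png

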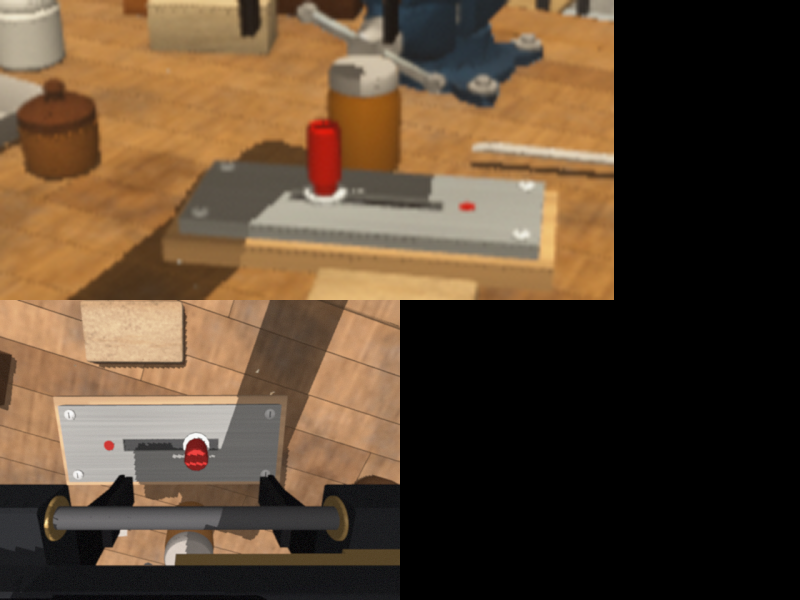

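The pin stands upright with its collar flat on the plate (scene panel (324,195)), and the gripper is clear of it. I'll hand the job in.

```bash
python3 -c "
from bench import ctrl
print(ctrl.close_job())"
```

```text
the job is handed in; nothing more can be done
None
```

The stop pin is home in the groove's hole, collar flat on the plate and released; wrist force readings during the slide and push stayed around 7 N or less, the box, jar and sanding block weren't touched, and I handed the job in at about 15 s (no verdict was returned).

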